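Take the tall spore filter off its bayonet mount

ROBOT

A 6-joint arm with a two-finger parallel gripper is mounted at the origin on the work surface. World frame = base frame: x ahead of the robot, y to its left, z up, the work surface at z = 0. Lengths are in m, angles in degrees, forces in N, time in s.
With the tool pointing down it reaches from about 0.35 to 0.875 m from the base axis. Payload 4.2 kg.
Tool frame: the origin (TCP) lies on the centre line of the jaws, within the pads' length; the fingertips stand 19 mm ahead of it and the grasp point (between the pads) is the TCP; x points along the fingers, y is the direction in which the jaws open and shut, and the axes are right-handed (so a half turn about x gives the same grasp; the last joint's range is limited). The gripper opens to 87 mm and grips with 3 to 60 N. Pads are 19 mm wide; open, the fingers measure 117 mm over their backs; the gripper's body (75 mm by 190 mm) begins 51 mm behind the grasp point.
Start: joints at [14.817, 22.042, 0.453, 0, -68.411, -14.817], TCP at [0.625, 0, 0.242] pointing down, gripper open.
Joint ranges: [-179.83, 179.83], [-69.29, 118.12], [-61.27, 80.66], [-181.25, 117.63], [-171.15, -9.14], [-177.46, 177.46]. Speed limits (degrees/s): [159.86, 159.86, 180, 180, 180, 180].

INTERFACE

Orientations are given as a 3x3 rotation matrix whose columns are the frame's x, y, z axes.
In Python, from station import * gives the robot as it stands.
- The arm moves only by the shell command python3 -m creep 'ROWS'. ROWS is JSON, a list of rows, each a list of 5 numbers: the opening, from 0 (shut) to 1 (fully open), then the shift along the world's x, y, z in mm, then the turn about the world's z in rad. In form: [[jaw, x, y, z, turn], ...]. A call has exactly 8 rows; each row is the pose to reach, as a shift and turn from the pose measured when the call began; what a row does not reach only later rows make up. A row lasts 1/10 s, in which the tool goes at most 50 mm and 8.59 degrees, less where a joint would pass 70% of its speed; a pose out of reach is approached as far as the arm can. A call with a gripper value outside its range is refused whole. The fingers move at their own pace and stop on an object; the grip force is fixed at half the most. Time passes only in rows, so rows that repeat a pose let the fingers close, or fill a call up. It gives the time, the measured TCP pose, the force and the opening at its end, in the units of the state.
- sense(): the state, without advancing time (a new reading comes with each control period).
- capture(name): name is "scene" or "side" or "wrist"; returns a dict with "image" (400x640x3 uint8, blue, green, red), "z_map" (400x640 float32, m along the optical axis (not along the pixel's ray), 0 where there is no reading), "mtx" (3x3 intrinsics, pixels), "eye" and "attitude" of the camera in the world. Camera axes: x right, y up, looking along -z (the intrinsics and any distortion apply to the point x, -y, -z); pixel columns grow to the right and rows downward; lengths in m; the calibration is good to about 2 mm. A picture is of the moment at which its call begins.
- finish_job(): hands the job in, once; it reports no verdict.
Trained networks look in a picture, given as the dict that the camera call returned (one of the last four; its "shot" number tells which), for a name from the list of things; names that differ only in an ending like _2 or _b are one class to them, and where a whole thing is asked for, a point or a joint stands for the part that bears it (a point fixed in the world has none). Each returns a list of dicts, best first, with "confidence" (0 to 1); they miss things now and then, are a little off and sometimes report something else, mostly with a low value. They report only what shows in the picture. A call takes as long as a camera call. They do not tell look-alikes from the thing itself.
- look_for(picture, thing): "box" ([left, top, right, bottom] in pixels, round what is visible of it).
- mark_of(picture, thing): "centre" ([column, row] in pixels: a listed point, or the origin of a listed thing).
The state is a dict: "time_s": time; "joints": joint angles; "joint_velocities": joint speeds; "effort": joint torques, N m; "tcp_pos": TCP position; "ee_rot": TCP orientation; "wrist_force": force on the tool from outside, world axes, zero at the start; "moment": the same for the moment, N m; "gripper_width": opening from 0.0 (shut) to 1.0 (fully open).
Only numpy, scipy, OpenCV 4.12 (cv2) and the standard library are available. Lean on these libraries where they do the work, as an engineer would, in place of code of your own. Each camera call takes 0.05 s, during which the arm holds its last target.

TASK

The tall spore filter is due for washing: push in the release button of its mount (it stays in), twist the filter a quarter turn anticlockwise seen from above, lift it off, and set it down standing upright in the white tray. Do not let it drop, and leave the short filter and its button alone.

Things in the scene. Friction and masses are not known exactly. Their poses are not given: they have to be found in the camera images.
- filter_center (a point): Tall filter, loose, 220 g: pleated cream cylinder, 62 mm diameter, grey end caps, grey grip bar on top. 112 mm tall; point on its axis half-way up, 60 mm above the table while mounted. z up. Grip bar: 52 mm along x, 16 mm thick (y), from 20 to 56 mm above this point. Two lugs along y, tips 42 mm from the axis, 40 to 46 mm below this point. Stands on its flat foot of 52 mm diameter.
- mount_tall: Aluminium mount of the tall filter, fixed, 112 mm square plus button tongue along -x; origin on the table below the filter's axis. Two dark claws (y = +-44 mm, top 28 mm up) hold the lugs. Filter starts parallel to these axes (3 degrees). Button in: it turns freely anticlockwise from above (x to y) to a stop at 95 degrees, is free from 50, then lifts straight up; foot 10 mm deep in socket.
- release_top (a point): Centre of the top of the tall filter's release button: grey, round, 26 mm diameter, in a black collar of 40 mm diameter, 90 mm from the filter's axis along the mount's -x. Top 48 mm above the table when out, 38 mm when in; the collar's top is at 34 mm. Axes parallel to the mount's.
- release (a joint): Travel of that button in m: 0 out (its pins block the twist), 0.010 fully in. No spring: it moves down against about 2.5 N of friction and stays where it is pushed. From 0.0085 on the filter is free to turn.
- tray_in (a point): Centre of the inner floor of the white open tray, fixed to the table: 200 mm (x) by 160 mm (y) outside, 26 mm high, walls and floor 5 mm thick. This point is 5 mm above the table.
- short_center (a point): The short filter, same make and width but only 72 mm tall, on a second mount of the same kind; this point is on its axis, half-way up (40 mm above the table). To be left as it is.
- short_release (a joint): Travel of the short filter's release button in m, 0 out. To be left as it is.
Not all that is in view belongs to the job. Leave any green or red look-alike of the part that bears filter_center alone.

How it is judged:
By the outcome, as a careful person would: the job done as asked, in the order asked, and still so for the second after the job is handed in, with the robot touching nothing.
It also fails if it takes over 51 s, if anything falls off the work surface, if the arm or the gripper's body presses on something with over 40 N, if the wrist force passes 120 N, or if a joint passes its speed limit or range.

## Working session

There is one attempt and no reset: what is moved stays moved. The work goes in short steps, Python scripts to look and compute and a shell command to move; the robot and the scene stay as the last step left them, time stands still between calls to the robot, and variables do not carry over. Pictures are saved under pics/ and viewed, and the job is handed in when it is done.

```bash
ls; mkdir -p pics; cat > h.py <<'E'
from station import *
import numpy as np, cv2
def P(pic,u,v,z=None,depth=None):
    K=pic["mtx"];R=np.array(pic["attitude"]);e=np.array(pic["eye"])
    K=np.array(K)
    d=np.array([(u-K[0,2])/K[0,0],-(v-K[1,2])/K[1,1],-1.0])
    w=R@d
    if z is not None: return e+w*(z-e[2])/w[2]
    if depth is None: depth=pic["z_map"][int(round(v)),int(round(u))]
    return e+w*depth
E
python3 - <<'E'
from h import *
s=sense();print(s["time_s"],s["tcp_pos"],s["ee_rot"],s["wrist_force"])
for n in ("scene","side"):
    p=capture(n);cv2.imwrite(f"pics/{n}0.png",p["image"]);print(n,[k for k in p],p["eye"],p["attitude"])
    for t in ("filter_center","mount_tall","release_top","tray_in","short_center"):
        m=mark_of(p,t);print(t,[(np.round(a["centre"],1),round(a["confidence"],2)) for a in m][:4])
        zz={"filter_center":.06,"mount_tall":0,"release_top":.048,"tray_in":.005,"short_center":.04}[t]
        for a in m[:3]: print("   ",np.round(P(p,*a["centre"],z=zz),4))
print(sense()["time_s"])
E
```

```text
pics
0.0 [6.24445880e-01 6.72966099e-06 2.40467650e-01] [[-2.16850700e-03 -9.99997624e-01  2.23623031e-04]
 [-7.74175995e-05  2.23791437e-04  9.99999972e-01]
 [-9.99997646e-01  2.16848963e-03 -7.79027088e-05]] [0.36105717 0.7111685  0.7443654 ]
scene ['image', 'z_map', 'mtx', 'eye', 'attitude', 'shot'] [ 0.97213888 -0.33952174  0.82300453] [[ 0.64525442 -0.62828017  0.43463866]
 [ 0.76393042  0.53625012 -0.35895142]
 [-0.00755297  0.56364869  0.82598009]]
filter_center [(array([320.8, 207.8]), 0.75), (array([244.9, 228.3]), 0.66), (array([369.7, 251.8]), 0.61)]
    [0.5652 0.0052 0.06  ]
    [ 0.4994 -0.1557  0.06  ]
    [0.717  0.0102 0.06  ]
mount_tall [(array([322.4, 223.5]), 0.55)]
    [0.5701 0.0058 0.    ]
release_top [(array([299.8, 188.8]), 0.57)]
    [0.4851 0.0084 0.048 ]
tray_in [(array([397.2, 149.7]), 0.9)]
    [0.5243 0.3067 0.005 ]
short_center [(array([217.9, 291.4]), 0.57)]
    [ 0.5765 -0.2786  0.04  ]
side ['image', 'z_map', 'mtx', 'eye', 'attitude', 'shot'] [ 0.25339187 -0.32569259  0.64858762] [[ 0.70822042  0.55683235 -0.43400642]
 [-0.70596677  0.55343739 -0.44194794]
 [-0.00589553  0.61939067  0.78506079]]
filter_center [(array([337.8, 271.8]), 0.87), (array([348.9, 160.3]), 0.72), (array([306.2, 200.9]), 0.68)]
    [ 0.4958 -0.1474  0.06  ]
    [0.7137 0.0182 0.06  ]
    [0.5673 0.0043 0.06  ]
mount_tall [(array([307.5, 219.1]), 0.81)]
    [0.5665 0.0007 0.    ]
release_top [(array([274.2, 230.1]), 0.45)]
    [0.4793 0.004  0.048 ]
tray_in [(array([208.5, 157.3]), 0.7), (array([305.9, 217.5]), 0.35)]
    [0.5227 0.3007 0.005 ]
    [0.5646 0.0036 0.005 ]
short_center [(array([425.2, 292.1]), 0.64)]
    [ 0.5832 -0.2759  0.04  ]
0.6
```

View pics/scene0.png

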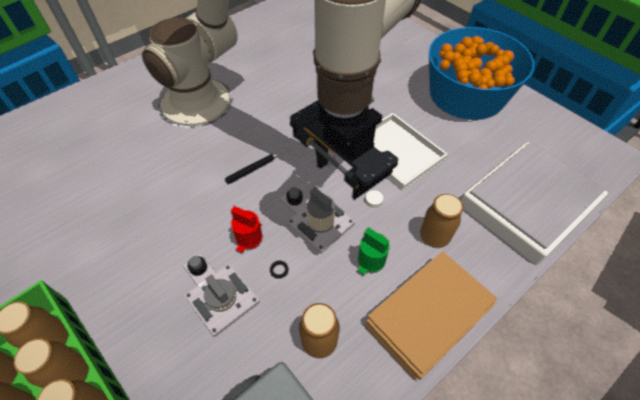

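View pics/side0.png

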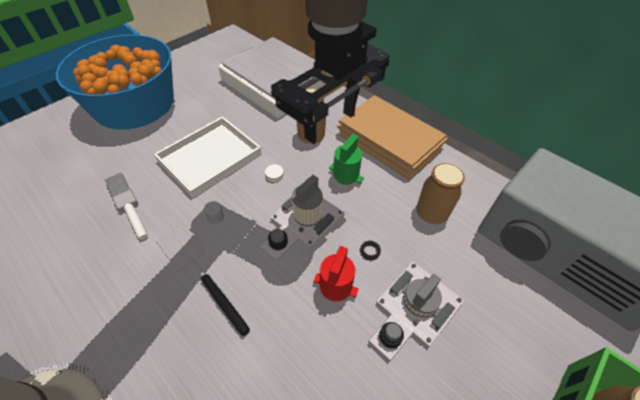

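```bash
python3 - <<'E'
from h import *
p=capture("wrist");cv2.imwrite("pics/w0.png",p["image"])
for t,zz in {"filter_center":.06,"mount_tall":0,"release_top":.048,"tray_in":.005}.items():
    for a in mark_of(p,t)[:3]: print(t,np.round(a["centre"],1),round(a["confidence"],2),np.round(P(p,*a["centre"],z=zz),4))
for n in ("scene","side"):
    p=capture(n)
    u,v=(315,210) if n=="scene" else (300,215)
    cv2.imwrite(f"pics/{n}z.png",cv2.resize(p["image"][v-60:v+60,u-80:u+80],None,fx=5,fy=5,interpolation=cv2.INTER_CUBIC))
    # depth clouds: button top & bar top
    V,U=np.mgrid[v-60:v+60,u-80:u+80]
    pts=np.array([P(p,a,b) for a,b in zip(U.ravel(),V.ravel())]).reshape(-1,3)
    for nm,c,r,lo,hi in (("bar",(.566,.005),.04,.105,.125),("button",(.482,.006),.03,.042,.054)):
        q=pts[(np.hypot(pts[:,0]-c[0],pts[:,1]-c[1])<r)&(pts[:,2]>lo)&(pts[:,2]<hi)]
        if len(q)<8: print(n,nm,len(q));continue
        m=q.mean(0);mm=(q.min(0)+q.max(0))/2;_,_,vt=np.linalg.svd(q[:,:2]-m[:2]);print(n,nm,len(q),m.round(4),mm.round(4),np.degrees(np.arctan2(vt[0,1],vt[0,0])).round(1))
E
```

```text
filter_center [233.3 205.7] 0.96 [0.7157 0.0192 0.06  ]
filter_center [371.  190.6] 0.85 [0.5683 0.0027 0.06  ]
filter_center [455.2  33.7] 0.7 [ 0.4956 -0.1482  0.06  ]
release_top [450.6 180.5] 0.86 [ 0.4797 -0.0058  0.048 ]
scene bar 198 [ 0.5707 -0.002   0.1143] [ 0.5692 -0.0008  0.1126] 5.0
scene button 84 [ 0.4809 -0.008   0.0473] [ 0.4802 -0.0072  0.0467] -29.0
side bar 239 [0.565  0.001  0.1136] [0.5678 0.0029 0.1114] -177.0
side button 128 [ 0.477  -0.0048  0.0467] [ 0.4776 -0.0039  0.046 ] -128.7
```

View pics/w0.png

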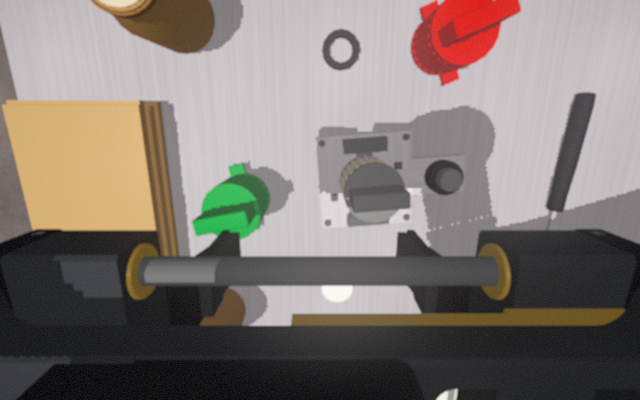

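View pics/sidez.png

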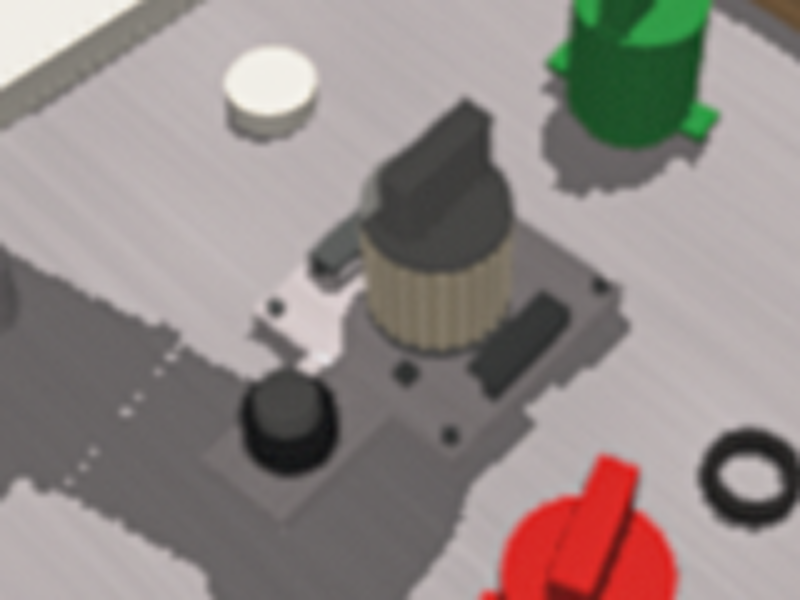

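```bash
python3 -m creep '[[0,-20,0,0,-0.14],[0,-40,-1,0,-0.28],[0,-60,-2,0,-0.42],[0,-80,-3,0,-0.56],[0,-100,-4,0,-0.70],[0,-120,-5,0,-0.84],[0,-145,-5,0,-0.98],[0,-145,-5,0,-1.12]]'
python3 -m creep '[[0,0,0,-15,-0.14],[0,0,0,-30,-0.28],[0,0,0,-50,-0.38],[0,0,0,-80,-0.38],[0,0,0,-110,-0.38],[0,0,0,-130,-0.38],[0,0,0,-140,-0.38],[0,0,0,-140,-0.38]]'
python3 - <<'E'
from h import *
s=sense();print(s["joints"],s["tcp_pos"],s["ee_rot"],s["wrist_force"])
p=capture("side");cv2.imwrite("pics/s1.png",cv2.resize(p["image"][140:290,200:400],None,fx=4,fy=4))
p=capture("wrist");cv2.imwrite("pics/w1.png",p["image"])
for t,zz in {"filter_center":.06,"mount_tall":0,"release_top":.048,"tray_in":.005}.items():
    for a in mark_of(p,t)[:3]: print(t,np.round(a["centre"],1),round(a["confidence"],2),np.round(P(p,*a["centre"],z=zz),4))
E
```

```text
time_s: 1.75
tcp_pos: [0.4773, -0.0053, 0.2419]
ee_rot: [[-0.001, -0.431, 0.903], [0.001, 0.903, 0.431], [-1.0, 0.001, -0.0]]
wrist_force: [0.4, -0.4, 0.5]
gripper_width: 0.36
time_s: 2.55
tcp_pos: [0.4768, -0.0055, 0.101]
ee_rot: [[-0.003, -0.065, 0.998], [-0.0, 0.998, 0.065], [-1.0, 0.0, -0.003]]
wrist_force: [0.2, 1.3, -0.7]
gripper_width: 0.004
[ 1.88963554e+01  1.71150338e+01 -3.05676242e+01 -6.32945804e-02
 -4.24704643e+01 -1.05116096e+02] [ 0.47678484 -0.00547007  0.10101367] [[-2.76973066e-03 -6.51159844e-02  9.97873858e-01]
 [-1.59700628e-04  9.97877702e-01  6.51157919e-02]
 [-9.99996152e-01  2.09921235e-05 -2.77425153e-03]] [ 0.21537805  1.28020857 -0.73177874]
filter_center [ 91.3 238.2] 0.97 [ 0.4893 -0.1481  0.06  ]
release_top [319.  228.6] 0.98 [ 0.4779 -0.0052  0.048 ]
```

View pics/s1.png

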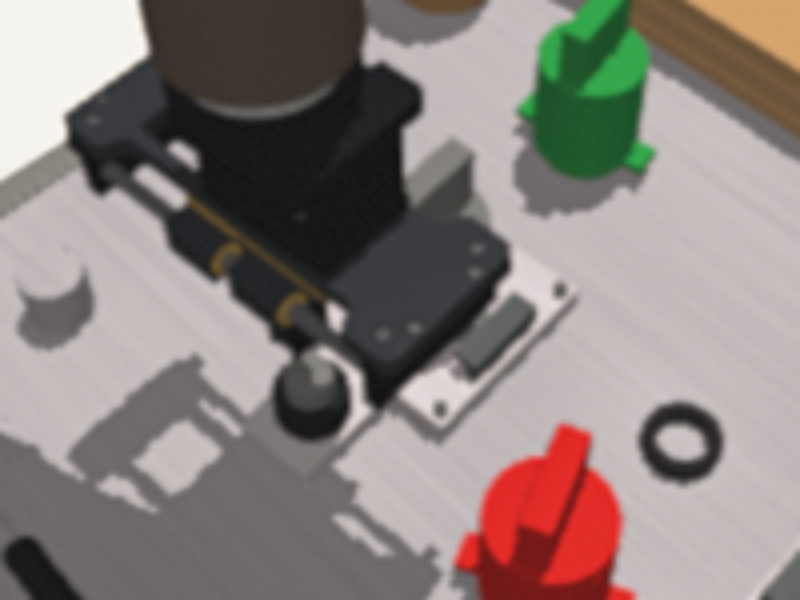

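View pics/w1.png

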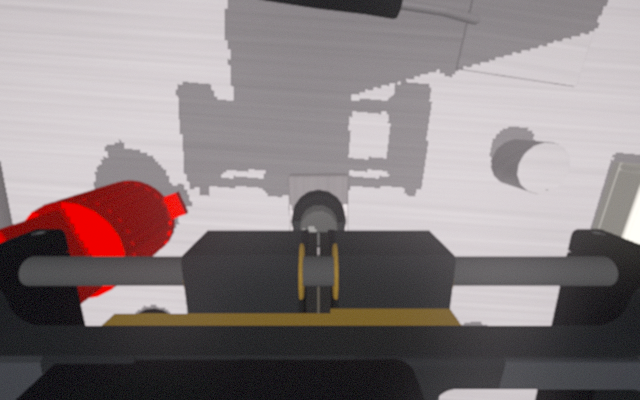

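```bash
python3 -m creep '[[0,1,0,-15,0],[0,1,0,-25,0],[0,1,0,-32,0],[0,1,0,-37,0],[0,1,0,-40,0],[0,1,0,-43,0],[0,1,0,-44,0],[0,1,0,-44,0]]'
```

```text
time_s: 3.65
tcp_pos: [0.4792, -0.005, 0.059]
ee_rot: [[0.003, -0.065, 0.998], [0.002, 0.998, 0.065], [-1.0, 0.001, 0.003]]
wrist_force: [-0.6, 1.0, -0.6]
gripper_width: 0.002
```

```bash
python3 -m creep '[[0,0,0,-1,0],[0,0,0,-2,0],[0,0,0,-3,0],[0,0,0,-4,0],[0,0,0,-4,0],[0,0,0,-4,0],[0,0,0,-4,0],[0,0,0,-4,0]]'
```

```text
time_s: 4.45
tcp_pos: [0.4797, -0.0049, 0.0572]
ee_rot: [[0.004, -0.066, 0.998], [0.001, 0.998, 0.066], [-1.0, 0.001, 0.004]]
wrist_force: [-5.8, 1.0, 17.0]
gripper_width: 0.009
```

```bash
python3 -m creep '[[0,0,0,20,0],[0,0,0,50,0],[0,0,0,90,0],[0.3,0,0,130,0],[0.6,0,0,160,0],[1,0,0,170,0],[1,0,0,170,0],[1,0,0,170,0]]'
python3 - <<'E'
from h import *
s=sense();print(s["tcp_pos"],s["wrist_force"])
p=capture("wrist");cv2.imwrite("pics/w2.png",p["image"])
for n in ("wrist","side","scene"):
    p=capture(n)
    for t,zz in {"filter_center":.06,"mount_tall":0,"release_top":.038,"tray_in":.005}.items():
        for a in mark_of(p,t)[:3]: print(n,t,np.round(a["centre"],1),round(a["confidence"],2),np.round(P(p,*a["centre"],z=zz),4))
    u,v={"scene":(315,210),"side":(300,215),"wrist":(320,180)}[n]
    if n=="side": cv2.imwrite(f"pics/s2.png",cv2.resize(p["image"][140:290,200:400],None,fx=4,fy=4))
    if n!="wrist": 
     V,U=np.mgrid[v-60:v+60,u-80:u+80]
     pts=np.array([P(p,a,b) for a,b in zip(U.ravel(),V.ravel())]).reshape(-1,3)
     for nm,c,r,lo,hi in (("bar",(.568,.001),.04,.105,.125),("button",(.478,-.005),.012,.030,.054)):
        q=pts[(np.hypot(pts[:,0]-c[0],pts[:,1]-c[1])<r)&(pts[:,2]>lo)&(pts[:,2]<hi)]
        if len(q)<8: print(n,nm,len(q));continue
        m=np.median(q,0);print(n,nm,len(q),m.round(4))
        if nm=="bar":
            q=q[q[:,2]>.112]; print(cv2.minAreaRect((q[:,:2]*1000).astype(np.float32)))
E
```

```text
time_s: 5.25
tcp_pos: [0.4788, -0.005, 0.2258]
ee_rot: [[0.002, -0.066, 0.998], [0.001, 0.998, 0.066], [-1.0, 0.001, 0.002]]
wrist_force: [0.6, 0.3, -1.1]
gripper_width: 0.371
[ 0.47883363 -0.00500364  0.2257725 ] [ 0.56764193  0.33745771 -1.13709162]
wrist filter_center [175.6 196.2] 0.85 [ 0.4932 -0.1492  0.06  ]
wrist release_top [321.4 184.5] 0.61 [ 0.476  -0.0021  0.038 ]
wrist tray_in [564.3 235.6] 0.72 [0.5273 0.3028 0.005 ]
side filter_center [347.7 159.4] 0.82 [0.7139 0.0219 0.06  ]
side filter_center [306.  198.5] 0.6 [0.5713 0.009  0.06  ]
side filter_center [335.8 274. ] 0.59 [ 0.4902 -0.1478  0.06  ]
side mount_tall [306.3 217.9] 0.57 [0.5669 0.0048 0.    ]
side release_top [273.5 232.6] 0.65 [0.4782 0.0061 0.038 ]
side tray_in [209.8 157. ] 0.76 [0.5255 0.2993 0.005 ]
side tray_in [306.7 201.2] 0.39 [0.5968 0.0337 0.005 ]
side bar 242 [5.645e-01 4.000e-04 1.147e-01]
((567.9586181640625, 2.6655044555664062), (53.10306930541992, 16.490177154541016), 4.570525646209717)
side button 106 [ 0.4775 -0.0058  0.0371]
scene filter_center [319.9 207.2] 0.84 [0.5626 0.0047 0.06  ]
scene filter_center [370.  251.5] 0.69 [0.7169 0.0111 0.06  ]
scene filter_center [246.5 228.6] 0.63 [ 0.5023 -0.1535  0.06  ]
scene mount_tall [323.4 223.5] 0.77 [0.5716 0.0076 0.    ]
scene release_top [294.6 195. ] 0.41 [ 0.4852 -0.008   0.038 ]
scene tray_in [396.6 153.3] 0.79 [0.5321 0.2962 0.005 ]
scene bar 198 [ 0.5714 -0.0025  0.1153]
((568.8190307617188, 0.15120983123779297), (51.5263557434082, 17.192209243774414), 6.1321892738342285)
scene button 61 [ 0.4791 -0.0066  0.0381]
```

View pics/s2.png

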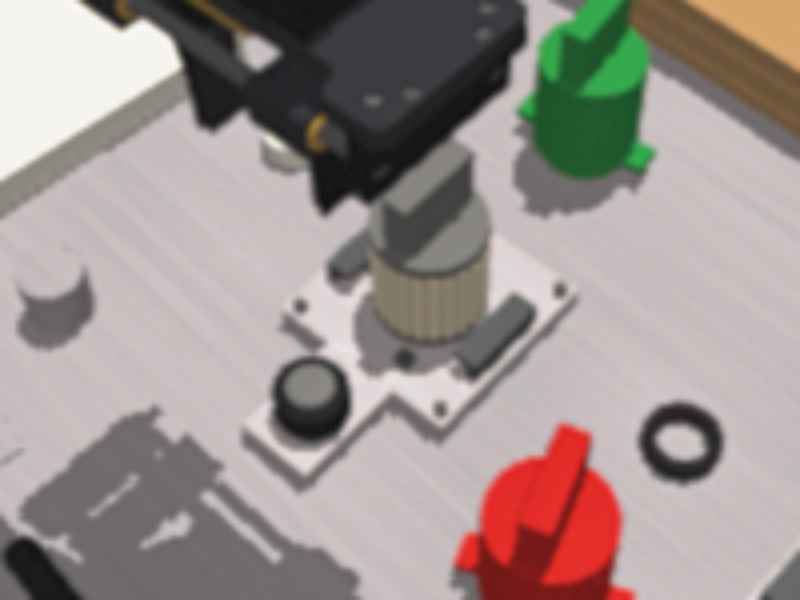

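View pics/w2.png

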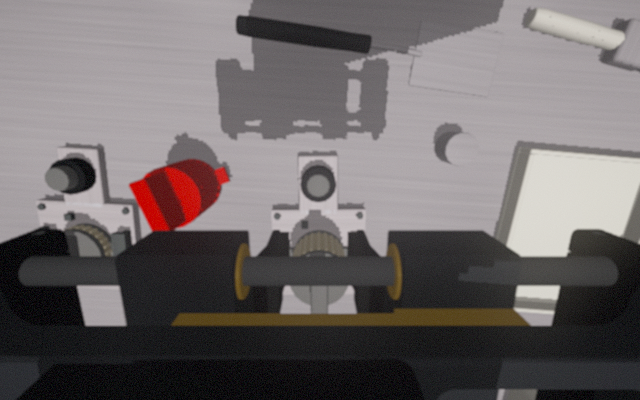

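```bash
python3 -m creep '[[1,30,2,0,0.02],[1,60,4,0,0.02],[1,89,6,0,0.02],[1,89,6,0,0.02],[1,89,6,-20,0.02],[1,89,6,-40,0.02],[1,89,6,-60,0.02],[1,89,6,-60,0.02]]'
python3 - <<'E'
from h import *
p=capture("wrist");cv2.imwrite("pics/w3.png",p["image"])
p=capture("scene");cv2.imwrite("pics/c3.png",cv2.resize(p["image"][120:270,220:420],None,fx=4,fy=4))
E
```

```text
time_s: 6.85
tcp_pos: [0.5662, 0.0007, 0.1644]
ee_rot: [[-0.003, -0.086, 0.996], [0.0, 0.996, 0.086], [-1.0, 0.001, -0.003]]
wrist_force: [-0.5, -0.4, -0.8]
gripper_width: 0.998
```

View pics/w3.png

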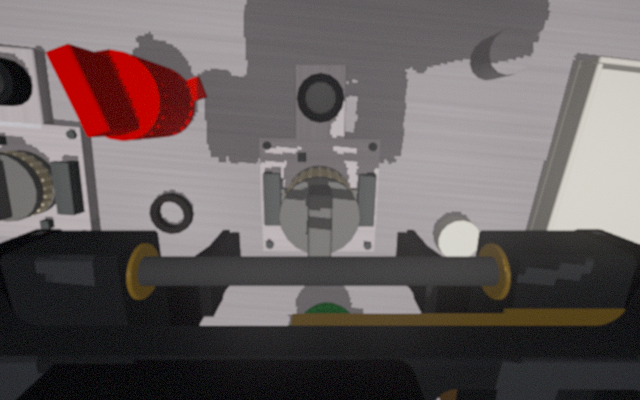

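View pics/c3.png

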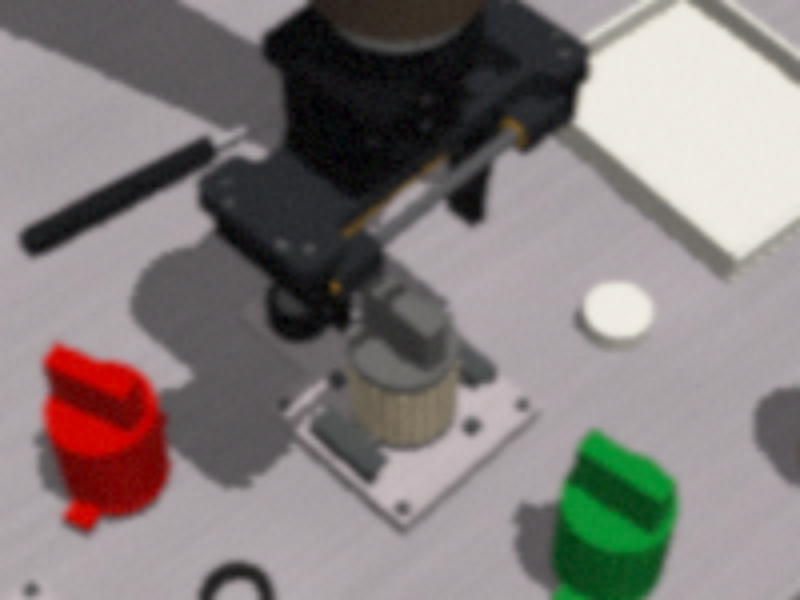

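The wrist view shows the bar (col ~319) centred between the open fingers; in the scene view the fingers straddle it. Going down.

```bash
python3 -m creep '[[1,2,1,-15,0],[1,2,1,-30,0],[1,2,1,-42,0],[1,2,1,-52,0],[1,2,1,-58,0],[1,2,1,-61,0],[1,2,1,-61,0],[1,2,1,-61,0]]'
python3 -m creep '[[0,0,0,0,0],[0,0,0,0,0],[0,0,0,0,0],[0,0,0,0,0],[0,0,0,0,0],[0,0,0,0,0],[0,0,0,0,0],[0,0,0,0,0]]'
```

```text
time_s: 7.75
tcp_pos: [0.5709, 0.002, 0.107]
ee_rot: [[0.005, -0.087, 0.996], [0.001, 0.996, 0.087], [-1.0, 0.001, 0.005]]
wrist_force: [-1.0, 0.9, 0.7]
gripper_width: 0.997
time_s: 8.55
tcp_pos: [0.5709, 0.002, 0.107]
ee_rot: [[0.005, -0.087, 0.996], [0.001, 0.996, 0.087], [-1.0, 0.001, 0.005]]
wrist_force: [-0.3, 1.1, -0.1]
gripper_width: 0.357
```

```bash
python3 -m creep '[[0.4,-2,0,-2,0],[0.4,-2,0,-2,0],[0.3,-2,0,-2,0],[0,-2,0,-2,0],[0,-2,0,-2,0],[0,-2,0,-2,0],[0,-2,0,-2,0],[0,-2,0,-2,0]]'
```

```text
time_s: 9.35
tcp_pos: [0.569, 0.002, 0.105]
ee_rot: [[0.005, -0.087, 0.996], [0.001, 0.996, 0.087], [-1.0, 0.001, 0.005]]
wrist_force: [0.6, -0.7, 0.8]
gripper_width: 0.182
```

```bash
python3 -m creep '[[0,0,0,0,0.05],[0,0,0,0,0.1],[0,0,0,0,0.16],[0,0,0,0,0.22],[0,0,0,0,0.28],[0,0,0,0,0.34],[0,0,0,0,0.4],[0,0,0,0,0.4]]'
```

```text
time_s: 10.15
tcp_pos: [0.5689, 0.002, 0.105]
ee_rot: [[0.004, -0.468, 0.884], [0.003, 0.884, 0.468], [-1.0, 0.001, 0.005]]
wrist_force: [-0.3, 0.6, -1.1]
gripper_width: 0.184
```

Low force; it turns freely.

```bash
python3 -m creep '[[0,0,0,0,0.08],[0,0,0,0,0.16],[0,0,0,0,0.24],[0,0,0,0,0.32],[0,0,0,0,0.4],[0,0,0,0,0.48],[0,0,0,0,0.56],[0,0,0,0,0.56]]'
python3 -m creep '[[0,0,0,0,0.08],[0,0,0,0,0.16],[0,0,0,0,0.24],[0,0,0,0,0.32],[0,0,0,0,0.4],[0,0,0,0,0.48],[0,0,0,0,0.55],[0,0,0,0,0.55]]'
python3 - <<'E'
from h import *
s=sense();print(s["joints"],s["wrist_force"],s["moment"])
p=capture("side");cv2.imwrite("pics/s4.png",cv2.resize(p["image"][140:290,200:400],None,fx=4,fy=4))
E
```

```text
time_s: 10.95
tcp_pos: [0.5689, 0.002, 0.105]
ee_rot: [[0.002, -0.865, 0.501], [0.004, 0.501, 0.865], [-1.0, 0.001, 0.005]]
wrist_force: [-0.2, -0.0, -0.0]
gripper_width: 0.182
time_s: 11.75
tcp_pos: [0.5689, 0.002, 0.105]
ee_rot: [[-0.001, -1.0, -0.023], [0.005, -0.023, 1.0], [-1.0, 0.001, 0.005]]
wrist_force: [0.7, 0.1, 0.3]
gripper_width: 0.178
[ 16.37366836  24.37966409 -17.56066061  -0.36171063 -48.02956527
 -14.82746485] [0.68349611 0.05438488 0.26908737] [ 0.05550965 -0.01792186  0.07037413]
```

View pics/s4.png

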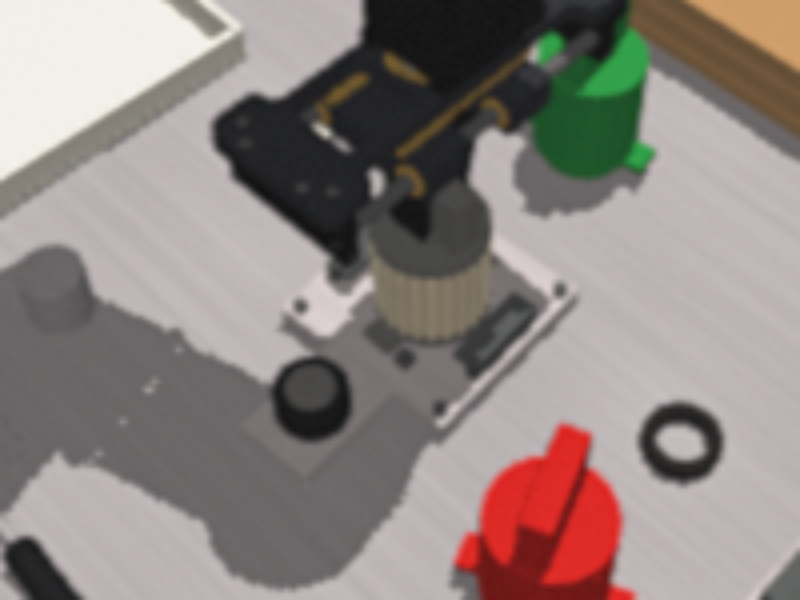

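```bash
python3 -m creep '[[0,0,0,4,0.03],[0,0,0,8,0.03],[0,0,0,14,0.03],[0,0,0,20,0.03],[0,0,0,28,0.03],[0,0,0,38,0.03],[0,0,0,50,0.03],[0,0,0,50,0.03]]'
python3 - <<'E'
from h import *
p=capture("side");cv2.imwrite("pics/s5.png",cv2.resize(p["image"][140:290,200:400],None,fx=4,fy=4))
p=capture("scene");cv2.imwrite("pics/c5.png",cv2.resize(p["image"][90:240,260:460],None,fx=4,fy=4))
V,U=np.mgrid[90:220,330:460]
pts=np.array([P(p,a,b) for a,b in zip(U.ravel(),V.ravel())]).reshape(-1,3)
c=p["image"][90:220,330:460].reshape(-1,3)
q=pts[(np.hypot(pts[:,0]-.525,pts[:,1]-.302)<.16)&(pts[:,2]>.019)&(pts[:,2]<.034)&(c.min(1)>100)]
print(len(q),cv2.minAreaRect((q[:,:2]*1000).astype(np.float32)))
E
```

```text
time_s: 12.6
tcp_pos: [0.5704, 0.0022, 0.1576]
ee_rot: [[0.004, -0.999, -0.052], [0.005, -0.052, 0.999], [-1.0, -0.004, 0.005]]
wrist_force: [0.6, 0.1, -1.8]
gripper_width: 0.185
656 ((526.3521728515625, 299.7810974121094), (164.56210327148438, 202.41549682617188), 88.8660659790039)
```

View pics/s5.png

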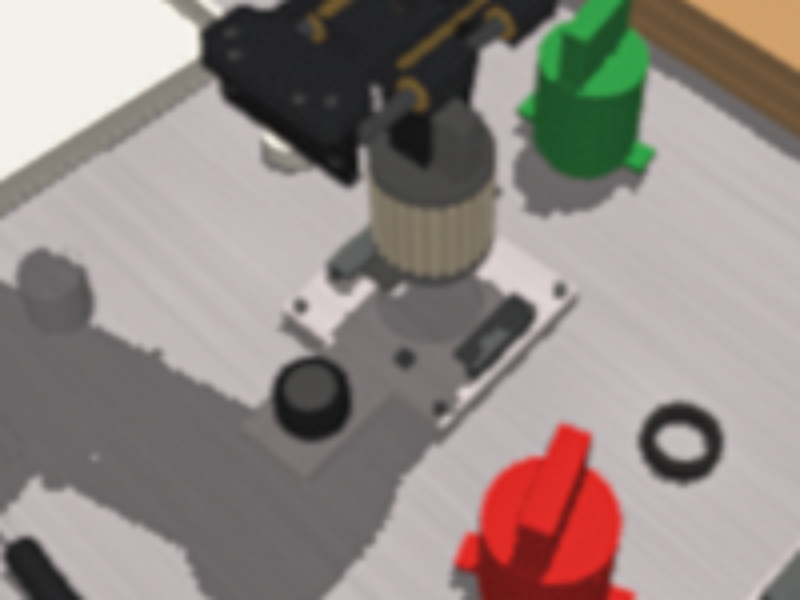

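View pics/c5.png

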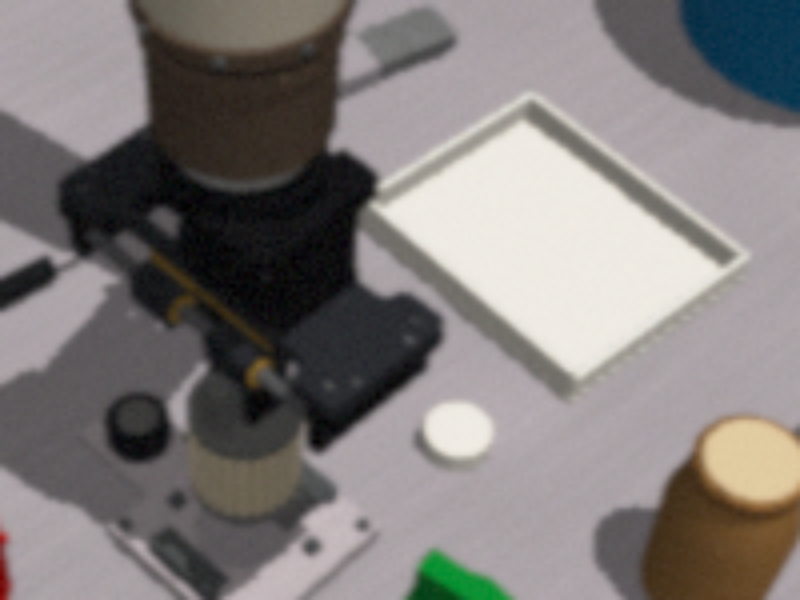

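```bash
python3 -m creep '[[0,0,10,20,0],[0,-3,30,25,0],[0,-8,60,25,0],[0,-15,95,25,0],[0,-22,130,25,0],[0,-28,165,25,0],[0,-34,195,25,0],[0,-34,195,25,0]]'
python3 -m creep '[[0,-1,15,0,0],[0,-3,35,0,0],[0,-5,55,0,0],[0,-7,75,0,0],[0,-9,90,0,0],[0,-10,98,0,0],[0,-10,102,0,0],[0,-10,102,0,0]]'
python3 - <<'E'
from h import *
s=sense();print(s["wrist_force"])
p=capture("side");cv2.imwrite("pics/s6.png",cv2.resize(p["image"][60:210,120:320],None,fx=4,fy=4))
p=capture("scene");cv2.imwrite("pics/c6.png",cv2.resize(p["image"][50:200,310:510],None,fx=4,fy=4))
E
```

```text
time_s: 13.5
tcp_pos: [0.5343, 0.2001, 0.1798]
ee_rot: [[-0.001, -0.998, -0.056], [0.005, -0.056, 0.998], [-1.0, 0.0, 0.005]]
wrist_force: [-0.1, 0.1, -1.9]
gripper_width: 0.179
time_s: 14.3
tcp_pos: [0.5242, 0.3024, 0.1797]
ee_rot: [[-0.001, -0.998, -0.056], [0.005, -0.056, 0.998], [-1.0, 0.0, 0.005]]
wrist_force: [-0.4, 0.3, -2.7]
gripper_width: 0.182
[-0.38932325  0.31983235 -2.67883083]
```

View pics/s6.png

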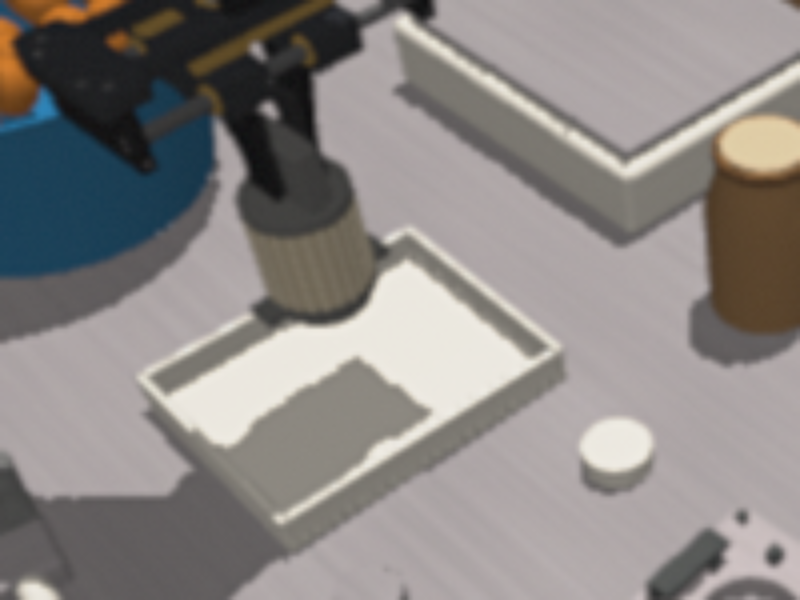

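View pics/c6.png

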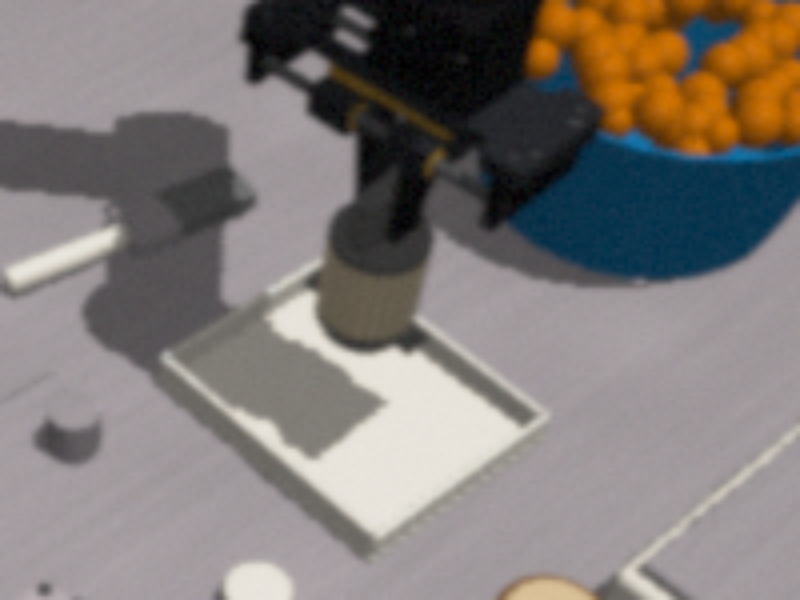

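```bash
python3 - <<'E'
from h import *
for n in("side","scene"):
    p=capture(n)
    V,U=np.mgrid[0:400:2,0:640:2];V=V.ravel();U=U.ravel()
    c=p["image"][V,U].astype(int);ok=(c[:,0]>c[:,2]+40)
    pts=np.array([P(p,a,b) for a,b in zip(U[ok],V[ok])])
    q=pts[(pts[:,2]>.02)&(pts[:,1]>.2)&(pts[:,0]<.85)&(pts[:,0]>.3)]
    print(n,len(q),q.min(0),q.max(0)); 
    r=q[(abs(q[:,0]-.525)<.1)]; print(r.min(0) if len(r) else None)
E
```

```text
side 1029 [0.36252338 0.30516531 0.02025728] [0.6325617  0.7724377  0.29949009]
[0.42501209 0.30516531 0.02025728]
scene 814 [0.36154699 0.33304747 0.02001646] [0.63869005 0.76689669 0.27630722]
[0.42565867 0.33304747 0.02001646]
```

```bash
python3 - <<'E'
from h import *
p=capture("scene")
V,U=np.mgrid[0:400,0:640];V=V.ravel();U=U.ravel()
c=p["image"][V,U].astype(int);ok=(c[:,0]>c[:,2]+40)
pts=np.array([P(p,a,b) for a,b in zip(U[ok],V[ok])])
for lo in np.arange(0,.16,.02):
    r=pts[(pts[:,2]>lo)&(pts[:,2]<lo+.02)&(pts[:,1]>.2)&(pts[:,1]<.7)]
    if len(r): print(lo.round(2),len(r),np.percentile(r[:,1],[1,5,50]).round(3),np.percentile(r[:,0],[1,50,99]).round(3))
E
```

```text
0.0 241 [0.514 0.515 0.545] [0.395 0.543 0.612]
0.02 272 [0.509 0.511 0.535] [0.433 0.567 0.616]
0.04 277 [0.506 0.507 0.532] [0.503 0.574 0.621]
0.06 302 [0.502 0.504 0.536] [0.513 0.584 0.625]
0.08 356 [0.499 0.502 0.544] [0.379 0.58  0.629]
0.1 469 [0.496 0.5   0.564] [0.369 0.576 0.636]
0.12 391 [0.495 0.499 0.586] [0.364 0.587 0.638]
```

Bowl is well clear (y ≥ 0.49). Lowering to a TCP height of about 0.106.

```bash
python3 -m creep '[[0,0,0,-15,0],[0,0,0,-30,0],[0,0,0,-45,0],[0,0,0,-55,0],[0,0,0,-62,0],[0,0,0,-66,0],[0,0,0,-68,0],[0,0,0,-68,0]]'
```

```text
time_s: 15.35
tcp_pos: [0.5245, 0.3016, 0.1121]
ee_rot: [[-0.0, -0.998, -0.055], [0.006, -0.055, 0.998], [-1.0, -0.0, 0.006]]
wrist_force: [0.0, -1.1, -1.4]
gripper_width: 0.18
```

```bash
python3 -m creep '[[0,0,0,-1,0],[0,0,0,-2,0],[0,0,0,-3,0],[0,0,0,-4,0],[0,0,0,-5,0],[0,0,0,-5,0],[0,0,0,-5,0],[0,0,0,-5,0]]'
```

```text
time_s: 16.15
tcp_pos: [0.5246, 0.3016, 0.1072]
ee_rot: [[-0.0, -0.998, -0.055], [0.006, -0.055, 0.998], [-1.0, -0.0, 0.006]]
wrist_force: [0.8, -0.3, -2.9]
gripper_width: 0.183
```

```bash
python3 -m creep '[[0,0,0,-0.5,0],[0,0,0,-1,0],[0,0,0,-1,0],[0,0,0,-1.5,0],[0,0,0,-1.5,0],[0,0,0,-2,0],[0,0,0,-2,0],[0,0,0,-2,0]]'
```

```text
time_s: 16.95
tcp_pos: [0.5247, 0.3017, 0.106]
ee_rot: [[0.0, -0.998, -0.055], [0.006, -0.055, 0.998], [-1.0, -0.001, 0.006]]
wrist_force: [-3.0, -0.8, 5.4]
gripper_width: 0.183
```

```bash
python3 -m creep '[[0.25,0,0,0,0],[0.3,0,0,0,0],[0.4,0,0,0,0],[0.5,0,0,0,0],[0.6,0,0,0,0],[0.6,0,0,0,0],[0.6,0,0,0,0],[0.6,0,0,0,0]]'
python3 - <<'E'
from h import *
p=capture("side");cv2.imwrite("pics/s7.png",cv2.resize(p["image"][60:210,120:320],None,fx=4,fy=4))
E
```

```text
time_s: 17.75
tcp_pos: [0.5247, 0.3017, 0.106]
ee_rot: [[0.0, -0.998, -0.055], [0.006, -0.055, 0.998], [-1.0, -0.001, 0.006]]
wrist_force: [0.1, 0.6, 0.3]
gripper_width: 0.595
```

View pics/s7.png

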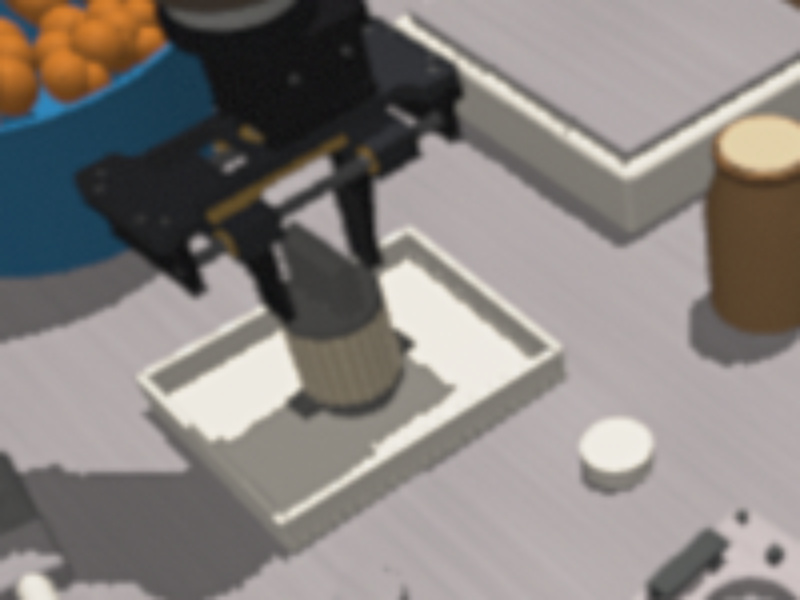

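The filter stands in the middle of the tray (pixel ~345,340), and the fingers are clear of the bar. Going straight up.

```bash
python3 -m creep '[[0.6,0,0,8,0],[0.6,0,0,20,0],[0.6,0,0,35,0],[0.6,0,0,55,0],[0.6,0,0,80,0],[0.6,0,0,105,0],[0.6,0,0,120,0],[0.6,0,0,120,0]]'
python3 - <<'E'
from h import *
p=capture("side");cv2.imwrite("pics/s8.png",p["image"])
V,U=np.mgrid[60:210,120:320]
pts=np.array([P(p,a,b) for a,b in zip(U.ravel(),V.ravel())]).reshape(-1,3)
q=pts[(np.hypot(pts[:,0]-.525,pts[:,1]-.302)<.04)&(pts[:,2]>.113)&(pts[:,2]<.123)]
print(len(q),q[:,2].min(),q[:,2].max(),cv2.minAreaRect((q[:,:2]*1000).astype(np.float32)))
E
```

```text
time_s: 18.6
tcp_pos: [0.526, 0.3027, 0.2302]
ee_rot: [[0.007, -0.998, -0.056], [0.011, -0.056, 0.998], [-1.0, -0.007, 0.01]]
wrist_force: [-0.0, 0.2, -0.9]
gripper_width: 0.6
123 0.11327515784445275 0.11950358387981441 ((523.6167602539062, 301.4598083496094), (16.570669174194336, 53.0545539855957), 3.3658628463745117)
```

View pics/s8.png

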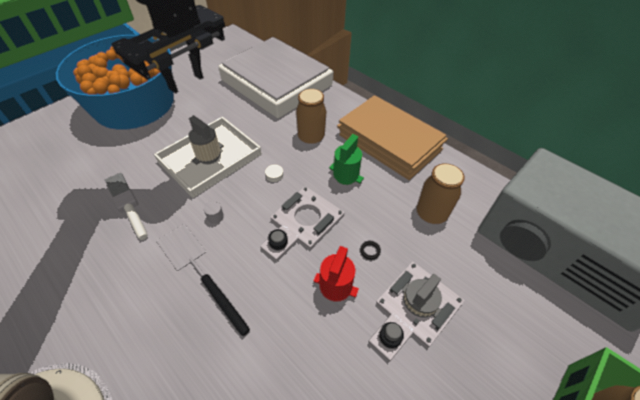

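The side view shows the filter upright in the tray at (207,140) and the mount empty at (308,215) with its button in. The red, green and short filters are where they were.

```bash
python3 -c "
from station import *
print(finish_job())"
```

```text
the job is handed in; nothing more can be done
None
```

The tall filter is off its mount and standing upright in the middle of the white tray; I handed the job in at about 18.6 s of the 51 s allowed.

- **Button:** I pushed it in with the shut fingertips until it stopped, reading 17 N at the wrist. Depth readings afterwards put its top at 37–38 mm (38 mm is fully in).
- **Twist and lift:** I gripped the bar and turned the filter about 86° anticlockwise with almost no resistance. That is just short of a full quarter turn. It then lifted straight out.
- **Placing:** I lowered it until it lightly touched the tray floor (about 5 N), opened the fingers and backed straight up.
- **Last checks:** The bar's centre is at (0.524, 0.301) m and its top at about 0.118 m, as expected for the filter standing upright on the tray floor. The last picture shows the mount empty. The short filter, its button and the red and green look-alikes look unmoved, judged by eye only. The gripper was clear, with no force on it.

Nothing failed. The networks' positions from the different cameras differed by up to about 10 mm, so I used the depth measurements to place the grasp.

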